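# Reset the dwell dial under the sealer desk's roll shutter

## Task

The next bags need a longer dwell: first stand the water bottle that blocks the blue control desk upright in a free spot of the white tray, then roll the desk's slatted shutter fully up, and turn only the inner black knob of the double dial clockwise until its white line points at the green mark, leaving the grey outer ring at its setting. Let go of the knob and roll the shutter fully down again. Keep the bottle upright all the time and leave everything else on the bench, the tray included, where it is.

Things in the scene. Friction and masses are not known exactly. Their poses are not given: they have to be found in the camera images.
- control_desk: Fixed control desk of a bag sealer: blue D-shaped cheeks, 278 deep (x) x 204 wide (y) x 174 mm high. Origin on the bench under its middle; x axis from its front (user side) to its back, y to its left, z up. Under the shutter is a flat panel sloping 25 deg, facing up and to the front: outward normal (-0.423, 0, 0.906) in desk axes. A rounded fixed apron closes the front below the shutter.
- shutter (a joint): Slatted tambour shutter on a circular track round shutter_axis (slats at radius 127 to 134 mm). 0 = fully down (shut, lower edge 36 deg above level seen from the axis), 1.29 rad = fully up (rolled to the back). Stays where it is left; 2 to 5 N at the handle moves it. Starts shut or up to 0.2 rad ajar.
- shutter_axis (a point): Middle of the shutter's axis, which runs along the desk's y; 35 mm above the bench. Axes as the desk's.
- shutter_handle (a point): Middle of the shutter's round steel bar handle: 12 mm thick, 120 mm long along the desk's y, on two posts 110 mm apart, bar centre 165 mm from the shutter's axis, 25 mm clear between bar and slats. Shut, it is at the desk's front, 50 deg above level seen from the axis (161 mm above the bench); it moves up and back round the axis as the shutter opens.
- inner_knob (a joint): Inner black knob of the double dial, turning on the panel's normal; -2.4 to 2.4 rad, positive = clockwise as the user sees it, 0 = white line straight up the panel. The green mark on the panel is at +0.75 rad. Resists with 0.05 N m, stays where left. Starts 1.0 to 2.1 rad anticlockwise of the mark.
- knob_top (a point): Centre of the inner knob's top face, 109 mm from the shutter's axis. This frame's z is the dial's axis, out of the panel; x is the direction of the white line (turns with the knob). The inner knob is round, 28 mm in diameter, 30 mm tall; the flat top of the outer ring is 30 mm down the axis from this point, the panel's face 47 mm.
- ring_line (a point): Orange line on the top edge of the grey outer ring (62 mm in diameter at its foot, 54 mm at its top, 16 mm tall, coaxial with the inner knob). The ring turns easily if touched; this point must stay where it is.
- water_bottle: Clear water bottle with blue cap, 65 mm in diameter, 214 mm tall, about 0.3 kg; origin at the centre of its underside, z up. Blue cap 32 mm in diameter: grip the top 20 mm; from 24 mm below the top the shoulder widens like a cone, from 36 mm to full width 67 mm below the top. Stands on the bench close in front of the desk.
- white_tray: Loose shallow white tray, 240 (x) x 260 (y) mm outside, walls 3 mm thick and 50 mm high, floor 3 mm; origin under its middle, z up.
- tape_roll: Brown roll of packing tape, 101 mm in diameter, 49 mm tall, standing in the tray; origin at the centre of its underside.
- label_roll: White label roll, 85 mm in diameter, 69 mm tall, standing in the tray; origin at the centre of its underside.
- box_cutter: Bystander: yellow box cutter, 177 mm long, lying along the left side of the desk; origin at the centre of its underside.
- white_roll: Bystander: white roll of tape behind the desk, 98 mm in diameter, 49 mm tall; origin at the centre of its underside.
- small_carton: Bystander: brown sealed carton, 93x124x53 mm; origin at the centre of its underside.

How it is judged:
By the outcome, as a careful person would: the job done as asked, in the order asked, and still so for the second after the job is handed in, with the robot touching nothing.
It also fails if it takes over 72 s, if anything falls off the work surface, if the arm or the gripper's body presses on something with over 40 N, if the wrist force passes 120 N, or if a joint passes its speed limit or range.

## Robot

A 7-joint arm with a two-finger parallel gripper is mounted at the origin on a cart in front of the work surface, level with it; the furniture and walls round the work are solid. World frame = base frame: x ahead of the robot, y to its left, z up, the work surface at z = 0. Lengths are in m, angles in rad, forces in N, time in s.
With the tool pointing down it reaches from about 0.375 to 0.925 m from the base axis. Payload 3.1 kg.
Tool frame: the origin (TCP) lies on the mounting face of the last link; the fingertips stand 173 mm ahead of it and the grasp point (between the pads) lies 155 mm ahead of it; z points along the fingers, y is the line along which they close (so a half turn about z gives the same grasp; the last joint's range is limited). The gripper opens to 85 mm and grips with 20 to 120 N. Pads are 22 mm wide; open, the fingers measure 114 mm over their backs; the gripper's body (76 mm by 85 mm) begins 54 mm behind the grasp point. The pads swing forward as they close: fully open they stand 13 mm farther back than shut.
Start: joints at [-1.316, 0.383, 0.044, 1.598, -0.018, 1.161, -0.05], TCP at [0.225, 0.61, 0.405] pointing down, gripper open.
Joint ranges: [-2.61, 2.61], [-0.41, 2.15], [-1.48, 1.57], [0, 2.5], [-1.57, 4.71], [0.05, 1.97], [-2.85, 2.85]. Speed limits (rad/s): [2.79, 2.79, 3.14, 3.14, 3.14, 3.14, 3.14].

## Interface

Orientations are given as a unit quaternion [w, x, y, z].
In Python, from workcell import robot, claw, kin, read_camera, camera_model, sign_off, look_for, outline_of, get_t, get_joints, get_dq, get_joint_efforts, get_eef_pos, get_tcp_rot, get_wrist_force, get_moment, get_finger_gap, get_grasp_force gives the robot as it stands. Calls block until the motion is done:
- robot.move_to(position, orientation): joint-space move of the TCP to a pose.
- robot.line_to(position, rotation=None, feed=0.15, force_limit=None): straight line of the TCP; rotation=None keeps the orientation; feed is the mean speed in m/s. With force_limit (N) it stops when the force on the tool has changed by that much, and returns True; else False.
- robot.goto_joints(angles): joint-space move.
- claw.command_gripper(opening, f_grip=None): opening from 0.0 (shut) to 1.0 (fully open); f_grip is the grip in N (None keeps the last); returns when the fingers have stopped.
- robot.hold(seconds).
- kin.ik(position, orientation): joint angles nearest the present ones, or None.
- read_camera(name): name is "scene" or "top" or "wrist"; returns the picture (420x560x3 uint8, red, green, blue); there is no depth.
- camera_model(name): a dict with "fx", "fy", "cx", "cy" (pixels), "xyz" and "rotation" of the camera in the world; the wrist camera has in their place "hand_eye" (4x4, takes a point from camera to tool coordinates, whose origin is the TCP and whose axes are the flange's). Camera axes: x right, y up, looking along -z (the intrinsics and any distortion apply to the point x, -y, -z); pixel columns grow to the right and rows downward; lengths in m; the calibration is good to about 2 mm. A picture is of the moment at which its call begins: read the wrist's pose just before it. camera_model takes no time and is no camera call.
A pose or a line that the arm cannot do raises robot.IKError and nothing moves.
- sign_off(): hands the job in; it is judged then, once.
Trained networks look in the newest picture that a camera, given by its name, has taken for a name from the list of things; names that differ only in an ending like _2 or _b are one class to them, and where a whole thing is asked for, a point or a joint stands for the part that bears it (a point fixed in the world has none). Each returns a list of dicts, best first, with "p" (0 to 1); they miss things now and then, are a little off and sometimes report something else, mostly with a low value. They report only what shows in the picture. A call takes as long as a camera call.
- look_for(camera, thing): "at" ([x, y, z] in m, in world coordinates, good to about 4 mm: the middle of the surface that is visible of it).
- outline_of(camera, thing): "mask" (420x560 bool, what is visible of it).
Readings, each from a call of its own:
- get_t(): time.
- get_joints(): joint angles.
- get_dq(): joint speeds.
- get_joint_efforts(): joint torques, N m.
- get_eef_pos(): TCP position.
- get_tcp_rot(): TCP orientation.
- get_wrist_force(): force on the tool from outside, world axes, zero at the start.
- get_moment(): the same for the moment, N m.
- get_finger_gap(): opening from 0.0 (shut) to 1.0 (fully open).
- get_grasp_force(): force on a finger pad.
Only numpy, scipy, OpenCV 4.12 (cv2) and the standard library are available. Lean on these libraries where they do the work, as an engineer would, in place of code of your own. Each camera call takes 0.05 s, during which the arm holds its last target. There are 200 camera calls.

## Working session

There is one attempt and no reset: what is moved stays moved. The work goes in short steps, each a Python script; the robot and the scene stay as the last script left them, time stands still between calls to the robot, and variables do not carry over. Pictures are saved under pics/ and viewed, at most 10 in all, crops included, and the job is handed in when it is done.

```bash
ls; mkdir -p pics; python3 - <<'E'
from workcell import *
import cv2,numpy as np
for c in ["scene","top"]:
    im=read_camera(c); cv2.imwrite(f"pics/{c}0.png",im[:,:,::-1])
    m=camera_model(c); print(c,m)
    for t in ["control_desk","shutter_handle","water_bottle","white_tray","tape_roll","label_roll","box_cutter","white_roll","small_carton","inner_knob"]:
        print(t,[(np.round(d["at"],3).tolist(),round(d["p"],2)) for d in look_for(c,t)[:3]])
print(get_t(),get_eef_pos(),get_tcp_rot())
E
```

```text
pics
scene {'fx': 422.651765699809, 'fy': 422.651765699809, 'cx': 280.55165277877273, 'cy': 208.8118790187899, 'xyz': array([ 0.72296995, -0.3153175 ,  1.07527133]), 'rotation': array([0.95609099, 0.24694579, 0.03324447, 0.15428088])}
control_desk [([0.642, -0.006, 0.148], 0.7)]
shutter_handle [([0.617, -0.002, 0.162], 0.94), ([0.638, -0.004, 0.145], 0.66)]
water_bottle [([0.5, -0.092, 0.157], 0.74), ([0.563, 0.508, 0.054], 0.18)]
white_tray [([0.474, 0.277, 0.007], 0.67)]
tape_roll [([0.553, 0.258, 0.054], 0.75)]
label_roll [([0.414, 0.322, 0.068], 0.71)]
box_cutter []
white_roll [([0.81, 0.084, 0.047], 0.93)]
small_carton [([0.564, 0.508, 0.054], 0.77)]
inner_knob [([0.552, 0.258, 0.054], 0.32), ([0.414, 0.32, 0.071], 0.28)]
top {'fx': 543.093432596036, 'fy': 543.093432596036, 'cx': 287.5549994730176, 'cy': 202.18033870123097, 'xyz': array([0.35529205, 0.17231985, 1.46102353]), 'rotation': array([ 0.71267383,  0.05691115, -0.04769858, -0.69755428])}
control_desk [([0.624, 0.016, 0.147], 0.84)]
shutter_handle [([0.615, 0.002, 0.166], 0.93)]
water_bottle [([0.486, -0.061, 0.171], 0.82), ([0.559, 0.255, 0.048], 0.43), ([0.476, 0.285, -0.002], 0.17)]
white_tray [([0.475, 0.291, -0.001], 0.84)]
tape_roll [([0.559, 0.256, 0.049], 0.87), ([0.411, 0.331, 0.072], 0.71)]
label_roll [([0.405, 0.33, 0.07], 0.67)]
box_cutter [([0.564, 0.128, 0.02], 0.62)]
white_roll [([0.809, 0.087, 0.044], 0.55)]
small_carton [([0.553, 0.524, 0.048], 0.71)]
inner_knob []
1.1 [0.22459333 0.60998133 0.40469345] [-1.44230454e-05  1.75474059e-01  9.84484055e-01  2.68276678e-05]
```

View pics/scene0.png

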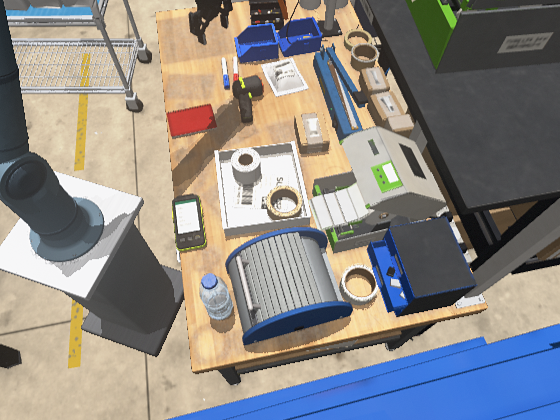

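View pics/top0.png

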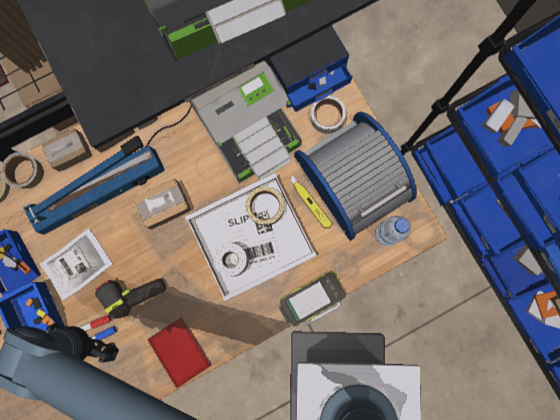

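Bench view: bottle stands in front of the desk (scene 212,295; top 393,230), tray holds the two rolls (free corners near the desk/front and back-left), and the cutter lies between tray and desk. Next I fit the poses from masks.

```bash
cat > h.py <<'E'
from workcell import *
import cv2,numpy as np
from scipy.optimize import minimize,least_squares
from scipy.spatial.transform import Rotation as R
def q2R(q): return R.from_quat([q[1],q[2],q[3],q[0]]).as_matrix()
def R2q(M):
    q=R.from_matrix(M).as_quat(); return np.array([q[3],q[0],q[1],q[2]])
def cam(c):
    m=camera_model(c)
    if "hand_eye" in m:
        T=np.eye(4); T[:3,:3]=q2R(get_tcp_rot()); T[:3,3]=get_eef_pos()
        T=T@m["hand_eye"]; return m,T[:3,:3],T[:3,3]
    return m,q2R(m["rotation"]),np.array(m["xyz"])
def proj(C,P):
    m,Rm,t=C; p=(np.atleast_2d(P)-t)@Rm
    return np.c_[m["cx"]+m["fx"]*p[:,0]/-p[:,2], m["cy"]+m["fy"]*-p[:,1]/-p[:,2]]
def ray(C,u):
    m,Rm,t=C; u=np.atleast_2d(u)
    d=np.c_[(u[:,0]-m["cx"])/m["fx"],-(u[:,1]-m["cy"])/m["fy"],-np.ones(len(u))]@Rm.T
    return t,d
def onz(C,u,z):
    t,d=ray(C,u); return t+d*((z-t[2])/d[:,2])[:,None]
def fill(pts,S=4):
    im=np.zeros((420*1,560),np.uint8); h=cv2.convexHull(np.round(pts*16).astype(np.int32)); cv2.fillPoly(im,[h],255,cv2.LINE_AA,shift=4); return im/255.
E
cat > m1.py <<'E'
from h import *
M={};C={};I={}
for c in ["scene","top"]:
    I[c]=read_camera(c); C[c]=cam(c)
    for t in ["control_desk","shutter","shutter_handle","water_bottle","white_tray","tape_roll","label_roll","box_cutter"]:
        o=outline_of(c,t)
        if o: M[c,t]=o[0]["mask"]; print(c,t,round(o[0]["p"],2),M[c,t].sum())
np.save("M.npy",{"M":M,"I":I},allow_pickle=True)
print({k:v for k,v in camera_model("wrist").items()})
cols={"control_desk":(255,0,0),"shutter":(0,255,0),"shutter_handle":(255,255,0),"water_bottle":(255,0,255),"white_tray":(0,255,255),"tape_roll":(255,128,0),"label_roll":(128,0,255),"box_cutter":(0,0,0)}
out=[]
for c in I:
    im=I[c].copy()
    for (cc,t),m in M.items():
        if cc==c:
            k,_=cv2.findContours(m.astype(np.uint8),0,2); cv2.drawContours(im,k,-1,cols[t],1)
    out.append(cv2.resize(im[130:350,140:460] if c=="scene" else im[80:300,160:480],None,fx=1.8,fy=1.35) )
cv2.imwrite("pics/m1.png",np.vstack(out)[:,:,::-1])
E
python3 m1.py
```

```text
scene control_desk 0.57 10227
scene shutter 0.63 5184
scene shutter_handle 0.89 5127
scene water_bottle 0.64 736
scene white_tray 0.89 5432
scene tape_roll 0.93 691
scene label_roll 0.71 903
top control_desk 0.8 8901
top shutter 0.82 4704
top shutter_handle 0.88 4722
top water_bottle 0.79 807
top white_tray 0.59 7986
top tape_roll 0.84 602
top label_roll 0.88 813
top box_cutter 0.91 490
{'fx': 360.6833160947456, 'fy': 360.6833160947456, 'cx': 277.0780321515772, 'cy': 211.94679644056953, 'hand_eye': array([[ 7.33060784e-04,  9.57250059e-01,  2.89260759e-01,
         7.43532729e-02],
       [ 9.99999278e-01, -4.26257758e-04, -1.12364010e-03,
        -4.45994769e-04],
       [-9.52304914e-04,  2.89261374e-01, -9.57249680e-01,
         3.21703206e-02],
       [ 0.00000000e+00,  0.00000000e+00,  0.00000000e+00,
         1.00000000e+00]])}
```

View pics/m1.png

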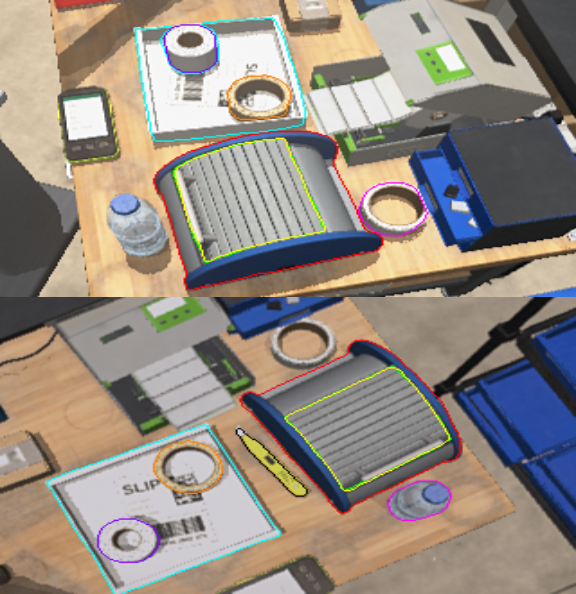

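Masks fit well in both views, except the scene "water_bottle" mask, which lies on the white roll. I'll use the cap's blue colour there instead.

```bash
cat > fit.py <<'E'
from h import *
D=np.load("M.npy",allow_pickle=True).item(); M,I=D["M"],D["I"]; C={c:cam(c) for c in ["scene","top"]}
def rz(a): return R.from_euler("z",a).as_matrix()
a=np.linspace(-0.255,np.pi+0.255,60)
desk=np.array([[-.139*np.cos(t),s*.102,max(0,.035+.139*np.sin(t))] for t in a for s in(1,-1)])
box=np.array([[x,y,z] for x in(-.12,.12) for y in(-.13,.13) for z in(0,.05)])
def cyl(r,h): 
    b=np.linspace(0,2*np.pi,40); return np.array([[r*np.cos(t),r*np.sin(t),z] for t in b for z in(0,h)])
def hullmask(m):
    n,l,s,_=cv2.connectedComponentsWithStats(m.astype(np.uint8)); k=1+np.argmax(s[1:,4]); 
    return fill(np.argwhere(l==k)[:,::-1].astype(float))
def fit(model,masks,x0,n=3):
    masks={c:cv2.GaussianBlur(m,(0,0),1.5) for c,m in masks.items()}
    def f(x):
        P=model@rz(x[2] if n==3 else 0).T+[x[0],x[1],0]
        return sum(((cv2.GaussianBlur(fill(proj(C[c],P)),(0,0),1.5)-m)**2).sum()/m.sum() for c,m in masks.items())
    x0=np.array(x0[:n]); s=np.vstack([x0]+[x0+np.eye(n)[i]*(.03 if i<2 else .15) for i in range(n)])
    r=minimize(f,x0,method="Nelder-Mead",options=dict(initial_simplex=s,xatol=1e-4,fatol=1e-6)); return r.x,r.fun
cs=["scene","top"]
for nm,mod,x0,n in [("control_desk",desk,[.66,-.01,0.],3),("white_tray",box,[.475,.285,0.],3),("tape_roll",cyl(.0505,.049),[.555,.257],2),("label_roll",cyl(.0425,.069),[.41,.325],2)]:
    hm={c:hullmask(M[c,nm]) for c in cs}
    print(nm,*fit(mod,hm,x0,n),*[fit(mod,{c:hm[c]},x0,n)[0].round(4) for c in cs])
# cap
cap=[];
for c,(u,v) in [("scene",(210,283)),("top",(400,226))]:
    im=I[c].astype(int); b=(im[...,2]-im[...,0]>60); w=np.zeros_like(b); w[v-14:v+15,u-14:u+15]=1
    b&=w; n,l,s,ce=cv2.connectedComponentsWithStats(b.astype(np.uint8)); k=1+np.argmax(s[1:,4]); print(c,s[k],ce[k],onz(C[c],ce[k],.205)); cap.append((c,ce[k]))
t1,d1=ray(C["scene"],cap[0][1]);t2,d2=ray(C["top"],cap[1][1])
A=np.c_[d1[0],-d2[0]];k=np.linalg.lstsq(A,t2-t1,rcond=None)[0];print("cap tri",t1+k[0]*d1[0],t2+k[1]*d2[0])
E
python3 fit.py
```

```text
control_desk [0.64349913 0.01975279 0.5977623 ] 0.0030191986468555425 [0.6443 0.0189 0.5879] [0.6423 0.0197 0.6053]
white_tray [0.47649029 0.29040811 0.48031444] 0.008072518582473397 [0.4767 0.291  0.4889] [0.4754 0.2902 0.483 ]
tape_roll [0.55723919 0.25674353] 0.08602352353490383 [0.5559 0.2624] [0.5581 0.2552]
label_roll [0.41226632 0.33802303] 0.015788518994445288 [0.4124 0.3416] [0.412  0.3375]
scene [201 273  16  15 165] [208.67272727 280.36363636] [[ 0.49244696 -0.07191773  0.205     ]]
top [395 219  14  14 144] [401.90972222 225.19444444] [[ 0.49400202 -0.07543346  0.205     ]]
cap tri [ 0.49406928 -0.07363067  0.21112458] [ 0.49332195 -0.07421877  0.21115805]
```

```bash
cat >> h.py <<'E'
DX,DY,DYAW=.6435,.0195,.5965
RD=R.from_euler("z",DYAW).as_matrix(); DO=np.array([DX,DY,0.])
def dw(p): return DO+RD@np.array(p,float)
def tool(z,y):
    z=np.array(z,float);z/=np.linalg.norm(z);y=np.array(y,float);y-=z*(y@z);y/=np.linalg.norm(y)
    return np.c_[np.cross(y,z),y,z]
def gp(p,M,d=.155): return np.array(p)-d*M[:,2], R2q(M)   # TCP pose for grasp point p
def bar(q,r=.165): a=np.radians(50)+q; return dw([-r*np.cos(a),0,.035+r*np.sin(a)])
def down(y): return tool([0,0,-1],[np.cos(y),np.sin(y),0])
E
python3 - <<'E'
from h import *
def t(n,p,M,d=.155):
    j=kin.ik(*gp(p,M,d)); print(n,None if j is None else np.round(j,2))
for y in np.arange(-3,3.2,.75):
    t("bottle %.2f"%y,[.4937,-.074,.209],down(y)); t("place",[.4545,.1966,.212],down(y))
for s in (0,np.pi):
  for q in (0,.65,1.29): t(f"bar {q}",bar(q)+[0,0,.008],down(DYAW+s))
n=RD@[-.423,0,.906]
for th in np.arange(-3,3.2,.5):
    M=tool(-n,RD@[.906*np.cos(th),-np.sin(th),.423*np.cos(th)]); t("knob %.2f"%th,DO+[0,0,.035]+n*.105,M)
E
```

```text
bottle -3.00 [-1.09  0.45  1.41  2.04 -0.51  1.09 -2.44]
place [-0.61  0.13  0.12  2.01 -0.02  1.01  2.81]
bottle -2.25 [-1.09  0.45  1.41  2.04 -0.51  1.09 -1.69]
place [-1.66  0.43  1.41  2.04 -0.48  1.08 -2.27]
bottle -1.50 [-0.83  0.21  0.99  2.03 -0.21  1.01 -1.23]
place [-1.06  0.14  0.62  2.03 -0.1   1.01 -1.9 ]
bottle -0.75 [-0.79  0.2   0.95  2.03 -0.19  1.01 -0.5 ]
place [-1.    0.13  0.55  2.02 -0.08  1.   -1.16]
bottle 0.00 [-0.77  0.19  0.93  2.03 -0.18  1.    0.25]
place [-0.96  0.13  0.5   2.02 -0.08  1.   -0.42]
bottle 0.75 [-0.75  0.19  0.9   2.03 -0.17  1.    0.99]
place [-0.87  0.13  0.41  2.02 -0.06  1.01  0.32]
bottle 1.50 [-0.69  0.18  0.84  2.03 -0.15  1.    1.72]
place [-0.78  0.13  0.31  2.01 -0.05  1.01  1.05]
bottle 2.25 [-0.64  0.17  0.77  2.02 -0.14  1.    2.45]
place [-0.7   0.13  0.23  2.01 -0.03  1.01  1.79]
bottle 3.00 [-1.09  0.45  1.41  2.04 -0.51  1.09 -2.72]
place [-0.63  0.13  0.15  2.01 -0.02  1.01  2.53]
bar 0 [-0.64  0.37  0.76  1.92 -0.31  0.96  0.86]
bar 0.65 [-0.59  0.46  0.65  1.69 -0.31  1.09  0.75]
bar 1.29 [-0.59  0.66  0.65  1.48 -0.42
[... 177 characters left out ...]
.00 [-0.96  0.85  1.37  2.1  -1.47  1.12 -1.55]
knob -2.50 [-0.96  0.85  1.37  2.1  -1.47  1.12 -2.05]
knob -2.00 [ 0.94  0.53 -1.02  2.02  0.39  0.49  2.35]
knob -1.50 [-0.33  0.33  0.46  2.07 -0.84  0.57  2.85]
knob -1.00 [-0.4   0.34  0.54  2.08 -0.88  0.59  2.39]
knob -0.50 [-0.42  0.35  0.57  2.08 -0.9   0.6   1.9 ]
knob 0.00 [-0.54  0.38  0.71  2.08 -0.97  0.64  1.46]
knob 0.50 [-0.63  0.41  0.82  2.09 -1.04  0.68  1.01]
knob 1.00 [-0.78  0.51  1.02  2.09 -1.17  0.78  0.6 ]
knob 1.50 [-0.82  0.55  1.09  2.09 -1.22  0.82  0.12]
knob 2.00 [-0.8   0.53  1.05  2.09 -1.2   0.8  -0.39]
knob 2.50 [-0.72  0.46  0.94  2.09 -1.12  0.73 -0.94]
knob 3.00 [-0.86  0.6   1.15  2.09 -1.27  0.87 -1.35]
```

```bash
cat > s1.py <<'E'
from h import *
M=down(.75); q=R2q(M)
P=lambda x,y,z:gp([x,y,z],M)[0]
robot.move_to(P(.4937,-.074,.28),q)
robot.line_to(P(.4937,-.074,.2095),feed=.1,force_limit=8)
claw.command_gripper(0.0,40)
print("grip",get_finger_gap(),get_grasp_force(),get_eef_pos(),get_wrist_force())
robot.line_to(P(.4937,-.074,.33),feed=.12)
print("lift",get_finger_gap(),get_grasp_force(),get_wrist_force(),get_t())
robot.line_to(P(.42,.03,.33),feed=.15)
robot.line_to(P(.4545,.1966,.33),feed=.15)
robot.line_to(P(.4545,.1966,.235),feed=.12)
print("hit",robot.line_to(P(.4545,.1966,.209),feed=.04,force_limit=3),get_eef_pos()[2]-.155,get_wrist_force())
im=read_camera("scene"); cv2.imwrite("pics/s1.png",cv2.resize(im[120:370,120:400],None,fx=2,fy=2)[:,:,::-1])
print(get_t())
E
python3 s1.py
```

```text
grip 0.3546499428002147 39.28739368915558 [ 0.49398697 -0.07422536  0.36504656] [-1.00865808 -0.22338857  3.49819094]
lift 0.3506096139793099 39.72055435180664 [-0.12942105 -0.46507475 -3.0128593 ] 7.1583
hit True 0.21300745261273604 [-0.09309986  0.02143591  4.33236579]
10.9833
```

View pics/s1.png

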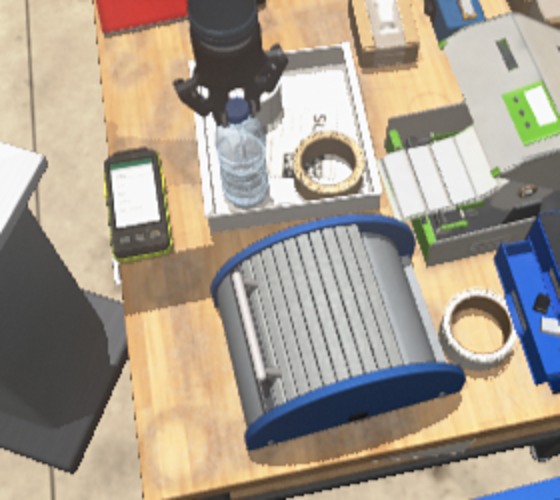

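The bottle stands on the tray floor in the free corner, clear of the tape roll. The handle bar shows at crop (238,275)–(268,378). Releasing now, then I measure the handle.

```bash
cat > s2.py <<'E'
from h import *
C=cam("scene")
for q in (0,.1,.2):
    b=bar(q); e=RD@[0,.06,0]; print(q,proj(C,[b+e,b-e]).round(1).tolist())
claw.command_gripper(1.0,40)
p=get_eef_pos(); robot.line_to(p+[0,0,.09],feed=.2)
M=down(DYAW); b=bar(.1)
robot.move_to(*gp(b+RD@[-.06,0,0.13],M))
im=read_camera("wrist"); C=cam("wrist"); print(get_eef_pos(),get_t())
np.save("w2.npy",im); o=im.copy()
for q,c in ((0,(255,0,0)),(.1,(0,255,0)),(.2,(0,0,255))):
    b=bar(q); e=RD@[0,.06,0]; u=proj(C,[b+e,b-e]); print(q,u.round(1).tolist()); cv2.line(o,*[tuple(int(v) for v in k) for k in u],c,1)
cv2.imwrite("pics/w2.png",o[:,:,::-1])
E
python3 s2.py
```

```text
0 [[236.8, 258.5], [249.4, 307.9]]
0.1 [[242.1, 255.5], [255.0, 305.0]]
0.2 [[247.8, 252.5], [261.2, 302.1]]
[ 0.5171724  -0.06371111  0.45568973] 13.2667
0 [[342.2, 127.8], [333.7, 280.5]]
0.1 [[363.9, 128.8], [352.5, 286.6]]
0.2 [[388.2, 129.8], [373.4, 292.2]]
```

View pics/w2.png

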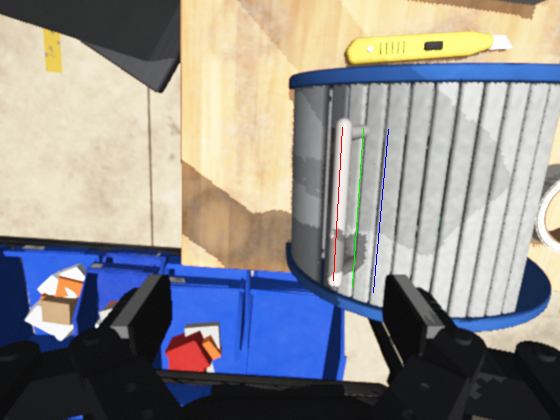

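The bar shows from (345,122) to (335,285), matching the q≈0 prediction (red line), so the shutter is shut and the desk fit is right. Opening now.

```bash
cat >> h.py <<'E'
NRM=RD@[-.4226,0,.9063]; UP=RD@[.9063,0,.4226]; RT=RD@[0,-1.,0]; AX=DO+[0,0,.035]
def kM(th): return tool(-NRM,UP*np.cos(th)+RT*np.sin(th))
def barpose(q,dx=0,up=.008): return gp(bar(q)+RD@[dx,0,up],down(DYAW))
E
cat > s3.py <<'E'
from h import *
claw.command_gripper(.3,20)
robot.line_to(barpose(0,0,.10)[0],feed=.2)
print(robot.line_to(barpose(0)[0],feed=.12,force_limit=8),get_wrist_force())
for i,q in enumerate(np.linspace(0,1.29,9)[1:]):
    h=robot.line_to(barpose(q,.006)[0],feed=.14,force_limit=25); print(round(q,2),h,get_wrist_force().round(1))
    if h: break
else:
    print(robot.line_to(barpose(1.29,.025)[0],feed=.04,force_limit=10),get_wrist_force().round(1), RD.T@(get_eef_pos()-DO))
print(get_t())
E
python3 s3.py
```

```text
False [ 0.82618128 -0.30504207  0.10408834]
0.16 False [-1.1 -0.6  0.1]
0.32 False [ 0.6 -0.4  0.9]
0.48 False [-0.   0.   0.2]
0.64 False [ 0.4 -0.8 -0.4]
0.81 False [ 1.   0.1 -0.5]
0.97 False [-1.1 -0.  -0.3]
1.13 False [-0.4 -0.3 -0.2]
1.29 False [-0.9 -0.7 -1.3]
True [ 0.8 -0.1  0. ] [ 0.09874237 -0.00057316  0.3334442 ]
18.275
```

```bash
cat > s4.py <<'E'
from h import *
p=get_eef_pos(); robot.line_to(p-RD@[.005,0,0],feed=.1); robot.line_to(p+[0,0,.08],feed=.25)
M=kM(-.9)
robot.move_to(*gp(AX+NRM*.109,M,.29))
im=read_camera("wrist"); C=cam("wrist"); np.save("w4.npy",im)
for t in ("knob_top","inner_knob","ring_line"): print(t,[(np.round(RD.T@(d["at"]-AX),4),round(d["p"],2)) for d in look_for("wrist",t)[:2]])
o=im.copy()
for k in (109,79,62):
    u=proj(C,[AX+NRM*k*.001])[0]; cv2.circle(o,tuple(int(v) for v in u),2,(255,0,255),-1)
cv2.imwrite("pics/w4.png",o[:,:,::-1]); 
im=read_camera("top"); C=cam("top")
for t in ("shutter_handle","shutter"): print(t,[(np.round(RD.T@(d["at"]-AX),4),round(d["p"],2)) for d in look_for("top",t)[:2]])
cv2.imwrite("pics/t4.png",cv2.resize(im[80:300,200:480],None,fx=2,fy=2)[:,:,::-1]); print(get_t(),get_eef_pos())
np.save("w4pose.npy",np.r_[cam("wrist")[1].ravel(),cam("wrist")[2]])
E
python3 s4.py
```

```text
knob_top [(array([-0.0484,  0.0017,  0.0961]), 0.73)]
inner_knob [(array([-0.0465,  0.0023,  0.099 ]), 0.65)]
ring_line [(array([-0.043 ,  0.0048,  0.0633]), 0.85)]
shutter_handle []
shutter [(array([0.073 , 0.0008, 0.1153]), 0.56)]
20.4917 [ 0.5045684  -0.07492664  0.3967137 ]
```

View pics/w4.png

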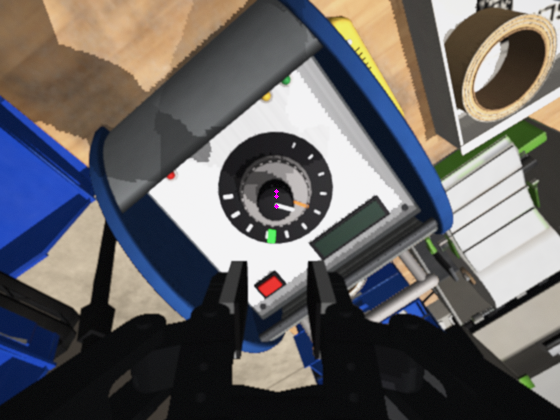

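View pics/t4.png

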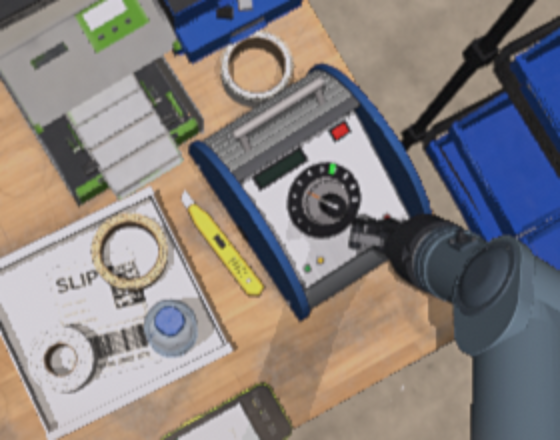

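Shutter is fully up, the bottle upright in the tray. Wrist picture: knob near (276,199), white line to (293,209), orange ring line (300,203), green mark (272,237). Rectify the knob-top plane for a precise measure.

```bash
cat > rect.py <<'E'
from h import *
def rect(im,C,h,half=.03,N=300):
    g=(np.arange(N)+.5)/N*2*half-half; r,u=np.meshgrid(g,-g)   # right, up
    P=AX+NRM*h+r.reshape(-1,1)*RT+u.reshape(-1,1)*UP
    m=proj(C,P).astype(np.float32).reshape(N,N,2); return cv2.remap(im,m[...,0],m[...,1],cv2.INTER_CUBIC)
if __name__=="__main__":
    im=np.load("w4.npy"); w=np.load("w4pose.npy"); C=(camera_model("wrist"),w[:9].reshape(3,3),w[9:])
    a=rect(im,C,.109); b=rect(im,C,.062,.06); print(proj(C,[AX+NRM*.109,AX+NRM*.062]))
    for o,hf in ((a,.03),(b,.06)):
        k=150/hf
        for rr in ((.014,),(.027,.031)) [hf>.05]: cv2.circle(o,(150,150),int(rr*k),(255,0,0),1)
        cv2.line(o,(150,150),(150+int(140*np.sin(.75)),150-int(140*np.cos(.75))),(255,0,255),1)
    cv2.imwrite("pics/r4.png",np.hstack([a,b])[:,:,::-1])
E
python3 rect.py
```

```text
[[277.26201071 207.23441776]
 [277.19578409 192.26277332]]
```

View pics/r4.png

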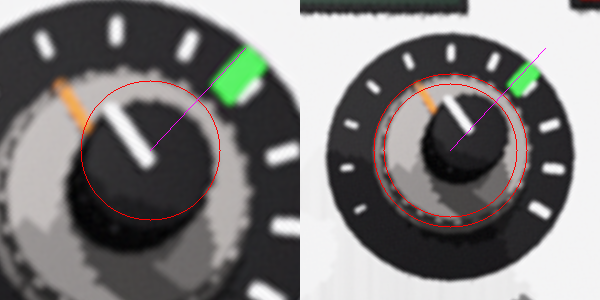

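```bash
cat > s5.py <<'E'
from rect import *
im=np.load("w4.npy"); w=np.load("w4pose.npy"); C=(camera_model("wrist"),w[:9].reshape(3,3),w[9:])
def ang(im,C):
    a=rect(im,C,.109); g=a.min(2); yy,xx=np.mgrid[:300,:300]; m=(g>150)&(np.hypot(xx-147,yy-163)<66)
    n,l,s,ce=cv2.connectedComponentsWithStats(m.astype(np.uint8)); k=1+np.argmax(s[1:,4]); p=np.argwhere(l==k)
    v=cv2.fitLine(p[:,::-1].astype(np.float32),cv2.DIST_L2,0,.01,.01).ravel()[:2]; d=ce[k]-[147,163]; v*=np.sign(v@d)
    return np.arctan2(v[0],-v[1]),s[k][4]
if __name__=="__main__":
    th,n=ang(im,C); print("line",th,n)
    assert -1.4<th<-.2
    turn=.755-th; c=AX+NRM*.107-UP*.0027-RT*.0004; t0=-.9
    claw.command_gripper(.6,30)
    robot.line_to(gp(c+NRM*.05,kM(t0))[0],feed=.2)
    print(robot.line_to(gp(c,kM(t0))[0],feed=.06,force_limit=6),get_wrist_force().round(1))
    claw.command_gripper(0,30); print(get_finger_gap(),get_grasp_force(),get_wrist_force().round(1))
    for k in np.linspace(0,1,8)[1:]:
        robot.move_to(*gp(c,kM(t0+turn*k))); print(get_wrist_force().round(1),get_moment().round(2))
    claw.command_gripper(.6); robot.line_to(gp(c,kM(t0+turn),.29)[0],feed=.15)
    im=read_camera("wrist"); C=cam("wrist"); print("line",ang(im,C),get_t(),get_joints().round(2))
    a=rect(im,C,.109); b=rect(im,C,.062,.06); cv2.line(b,(150,157),(150+int(140*np.sin(.75)),157-int(140*np.cos(.75))),(255,0,255),1)
    cv2.imwrite("pics/r5.png",np.hstack([a,b])[:,:,::-1])
E
python3 s5.py
```

```text
line -0.5962708 1140
False [ 0.2 -0.6 -0.1]
0.3077965640860257 29.541219376042136 [-2.  -0.5  4.6]
[-2.9 -0.3  4.5] [0.08 0.54 0.12]
[-2.8 -0.1  4.8] [0.06 0.59 0.13]
[-2.2  1.1  6.7] [0.13 0.58 0.13]
[-3.2  1.5  6. ] [0.15 0.49 0.16]
[-3.1  0.5  6.4] [0.15 0.49 0.13]
[-2.5  0.5  5.5] [0.23 0.46 0.13]
[-2.6  0.1  5. ] [0.2  0.41 0.12]
line (np.float32(0.7356135), np.int32(1113)) 26.2667 [-1.    0.06  1.22  2.1  -0.53  0.78  0.68]
```

View pics/r5.png

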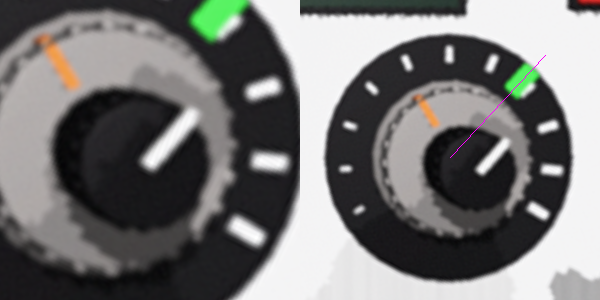

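Knob line at 0.74 rad (green mark 0.746 measured the same way); orange ring line direction unchanged. Closing the shutter.

```bash
cat > s6.py <<'E'
from h import *
claw.command_gripper(.3,20)
robot.move_to(*barpose(1.29,0,.11))
print(robot.line_to(barpose(1.29)[0],feed=.12,force_limit=8),get_wrist_force().round(1))
for q in np.linspace(1.29,0,9)[1:]:
    h=robot.line_to(barpose(q,-.006)[0],feed=.14,force_limit=25); print(round(q,2),h,get_wrist_force().round(1))
    if h: break
print(robot.line_to(barpose(0,-.025)[0],feed=.04,force_limit=10),RD.T@(get_eef_pos()-bar(0)))
p=get_eef_pos(); robot.line_to(p+RD@[.006,0,0],feed=.1); robot.line_to(p+RD@[.006,0,.13],feed=.25)
robot.line_to(p+RD@[-.06,0,.16],feed=.2)
im=read_camera("wrist"); C=cam("wrist"); b=bar(0); e=RD@[0,.06,0]
o=im.copy(); cv2.line(o,*[tuple(int(v) for v in k) for k in proj(C,[b+e,b-e])],(255,0,0),1)
t=read_camera("top"); print(get_t())
cv2.imwrite("pics/f.png",cv2.resize(np.hstack([o,t]),None,fx=.7,fy=.7)[:,:,::-1])
E
python3 s6.py
```

```text
False [0.9 0.1 0.5]
1.13 False [0.4 0.1 1. ]
0.97 False [ 0.7 -1.2  0.8]
0.81 False [-0.1  0.2 -0.5]
0.64 False [-0.3  0.6 -0.1]
0.48 False [ 0.6 -0.2  0.8]
0.32 False [0.3 0.5 0.1]
0.16 False [-0.   0.5  0.4]
0.0 False [ 0.6 -0.1  0.2]
True [-0.01012573  0.00075386  0.1632307 ]
33.7583
```

View pics/f.png

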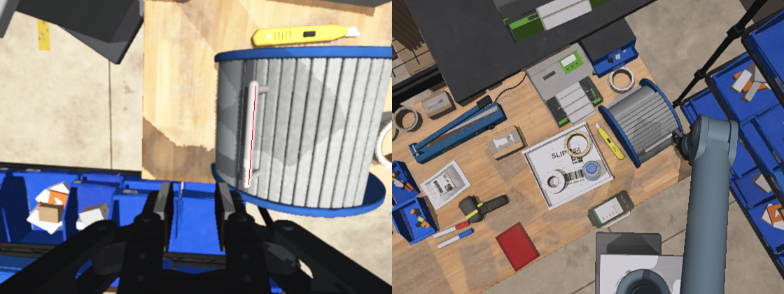

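The bar sits on the shut prediction after a firm end stop, the bottle is upright in the tray, and nothing else has moved.

```bash
python3 -c "
from workcell import *
print(sign_off())"
```

```text
the job is handed in; nothing more can be done
None
```

The job is handed in at about 34 s of the 72 s limit. The bottle stands upright in the tray's free corner. The shutter was rolled fully up and then fully down again, stopping firmly at each end. The inner knob measured 0.74 rad against the green mark's 0.75, and the grey ring and the rest of the bench looked unmoved.

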